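Find the warped lid by rocking it on the slab, close the box with the sound one

TASK

One of the two steel lids lying on the granite slab is warped. Find it by pressing slowly and gently with the closed fingertips near the corners until a lid rocks under the finger, and hold that corner down on the slab for about half a second. Then close the instrument box with the other, sound lid, seated fully down all round, and leave the warped lid lying on the slab; never press or knock a lid with more than 35 N, and leave the dish, bottle and jar alone.

Things in the scene. Friction and masses are not known exactly. Their poses are not given: they have to be found in the camera images.
- slab: Polished black granite slab, fixed on the worktop, 260 (x) x 490 (y) x 30 mm high; origin at the centre of its underside, its flat top 30 mm above. Both lids lie on it, rim down, any yaw. One lid, not told which, has one corner, not told which, bent up, its rim about 6 mm clear of the slab; the rest lies flat, so at rest it measures as level as the sound one.
- lid_a: One of two alike sheet-steel lids, sound or warped, 180 (x) x 120 (y) mm, 0.38 to 0.54 kg. Origin: centre of the lid in the plane of the rim's lower edge (at first the slab's top), z up. The plate's top is 12 mm above the origin, its underside 10 mm; the turned-down rim is 2 mm thick (inside 176 x 116 mm). A strap handle stands in the middle.
- lid_b: The other lid, alike, sound or warped. Pressed 12 to 15 mm in from both edges of a corner, the sound lid is firm at all four; the warped lid's bent corner yields to about 2 to 4 N, goes down 4 to 5 mm to the slab and tilts the lid by about 0.09 rad (5 degrees), falling back when let go; its other corners are firm. Come down at 10 mm/s or less: a touch at 20 mm/s alone knocks with over 35 N.
- lid_a_handle (a point): Centre of the handle bar of lid_a, 37 mm above the lid's origin, same axes. The bar runs along the lid's x: 79 mm long, 12 mm wide (y), 6 mm thick, on two feet at x = +-37 mm, with 22 mm clear under it. Pinch it across y from above.
- lid_b_handle (a point): Centre of the handle bar of lid_b: same handle, 37 mm above the lid's origin.
- box: Open sheet-steel instrument box, fixed on the worktop, 173 (x) x 113 (y) x 45 mm high outside, walls 3 mm. Origin at the centre of its underside; its rim is 45 mm above. The lid's rim goes down outside the walls with 1.5 mm play on each side, either way round; fully down, the lid's plate rests on the box rim and the lid's origin is 35 mm above the box's origin. The warped lid will not go down.
- kidney_dish: Steel kidney dish, about 90 x 190 x 36 mm, loose on the worktop; origin under it near its middle. Not part of the work.
- bottle: White plastic bottle, 60 mm diameter, 150 mm high, loose; origin under its centre. Not part of the work.
- jar: Clear jar with a steel cap, 72 mm diameter, 90 mm high, loose; origin under its centre. Not part of the work.

How it is judged:
On the way, in this order (a step that is already met when the one before it is completed fails the run):
1. a lid lying on the slab is pressed near a corner and held rocked (corner down on the slab, lid tilted by more than 0.07 rad) for 0.3 s; only the warped one rocks (((angle between lid_a's own z axis and vertical between 0.07 and 0.13 rad and contact force between the fingers and lid_a above 0.8 N and contact force between lid_a and slab above 1 N and horizontal distance between the grasp point and lid_a_handle above 0.06 m and distance of lid_a from where it was at the start of the episode below 0.04 m) or (angle between lid_b's own z axis and vertical between 0.07 and 0.13 rad and contact force between the fingers and lid_b above 0.8 N and contact force between lid_b and slab above 1 N and horizontal distance between the grasp point and lid_b_handle above 0.06 m and distance of lid_b from where it was at the start of the episode below 0.04 m))), for 0.3 s.
2. after that, a lid is seated level and fully down on the box; only the sound one goes down (((horizontal distance between lid_a and box below 0.004 m and z of lid_a in the frame of box between 0.032 and 0.0375 m and angle between lid_a's own z axis and vertical below 0.02 rad and angle between the x axis of lid_a and the x axis of box, either way round below 0.05 rad) or (horizontal distance between lid_b and box below 0.004 m and z of lid_b in the frame of box between 0.032 and 0.0375 m and angle between lid_b's own z axis and vertical below 0.02 rad and angle between the x axis of lid_b and the x axis of box, either way round below 0.05 rad))), for 0.2 s.
At the end, for the whole second after the job is handed in: The sound lid sits level (within 0.02 rad) and fully down on the instrument box (within 2.5 mm of its seated height, centred within 4 mm, squared within 0.05 rad), and the other lid lies level, rim down, on the granite slab; both let go and at rest (((horizontal distance between lid_b and box below 0.004 m and z of lid_b in the frame of box between 0.032 and 0.0375 m and angle between each of lid_b, lid_a's own z axis and vertical below 0.02 rad and angle between the x axis of lid_b and the x axis of box, either way round below 0.05 rad and z of lid_a in the frame of slab between 0.027 and 0.034 m and contact force between lid_a and slab above 1 N) or (horizontal distance between lid_a and box below 0.004 m and z of lid_a in the frame of box between 0.032 and 0.0375 m and angle between each of lid_a, lid_b's own z axis and vertical below 0.02 rad and angle between the x axis of lid_a and the x axis of box, either way round below 0.05 rad and z of lid_b in the frame of slab between 0.027 and 0.034 m and contact force between lid_b and slab above 1 N)) and linear speed of each of lid_a, lid_b below 0.02 m/s); the robot touches nothing.
It fails at once if a lid is pressed on the slab, or knocked or dropped on it, with more than 35 N (contact force between any of lid_a, lid_b and slab above 35 N).
It fails at once if a lid is forced, knocked or dropped on the box with more than 35 N (contact force between any of lid_a, lid_b and box above 35 N).
It fails at once if the kidney dish, the bottle or the jar is moved by more than 30 mm (distance of any of kidney_dish, bottle, jar from where it was at the start of the episode above 0.03 m).
It also fails if it takes over 72 s, if anything falls off the work surface, if the arm or the gripper's body presses on something with over 40 N, if the wrist force passes 120 N, or if a joint passes its speed limit or range.

ROBOT

A 6-joint arm with a two-finger parallel gripper is mounted at the origin on the work surface. World frame = base frame: x ahead of the robot, y to its left, z up, the work surface at z = 0. Lengths are in m, angles in rad, forces in N, time in s.
With the tool pointing down it reaches from about 0.425 to 0.95 m from the base axis. Payload 3.5 kg.
Tool frame: the origin (TCP) lies midway between the tips of the shut fingers; the grasp point (between the pads) lies 19 mm behind it (ctrl.hold_point_z is the distance from the TCP to the grasp point, in m); z points along the fingers, y is the line along which they close (so a half turn about z gives the same grasp; the last joint's range is limited). The gripper opens to 85 mm and grips with 20 to 120 N. Pads are 22 mm wide; open, the fingers measure 114 mm over their backs; the gripper's body (76 mm by 85 mm) begins 54 mm behind the grasp point. The pads swing forward as they close: fully open they stand 13 mm farther back than shut.
Start: joints at [-1.483, 0.286, 1.577, -0, 1.279, -0.15], TCP at [0.159, -0.656, 0.231] pointing down, gripper open.
Joint ranges: [-2.77, 2.77], [-0.9, 2.22], [0.21, 2.48], [-1.53, 4.67], [0.24, 2.81], [-2.84, 2.84]. Speed limits (rad/s): [2.79, 2.79, 3.14, 3.14, 3.14, 3.14].

INTERFACE

Orientations are given as a unit quaternion [x, y, z, w].
In Python, from plant import readout, cams, sign_off, ctrl gives the robot as it stands. The module is installed in compiled form; this text tells all that it offers.
- The arm moves only by the tool step_arm, never from a script. Its argument "increments" is a list of rows, each a list of 2 entries, a list of its own where there are three numbers: the shift along the world's x, y, z in mm, then the turn, a rotation vector about the world's x, y, z in rad. In form: [[[x, y, z], [rx, ry, rz]], ...]. A call has 1 to 8 rows; each row shifts and turns the commanded pose from where the row before left it; what a row does not reach is not made up. A row lasts 1/12 s, in which the tool goes at most 41.7 mm and 7.16 degrees, less where a joint would pass 70% of its speed; a pose out of reach is approached as far as the arm can. A call is refused whole if a number of a shift passes 41.7 or a number of a turn 0.125, either way. A call with a gripper value outside its range is refused whole. "fingers" is the opening, from -1 (shut) to 1 (fully open), set as the call begins (left out, the last holds). The fingers move at their own pace and stop on an object; "grip_force" is the grip in N (left out, the last holds). Time passes only in rows, so rows that do not move let the fingers close. It gives the time, the measured TCP pose, the force, the opening and the grip force at its end, in the units of the state.
- readout.get_state(): the state, without advancing time (a new reading comes with each control period).
- cams.read_camera(name): name is "scene" or "side" or "wrist"; returns the picture (400x640x3 uint8, red, green, blue); there is no depth.
- cams.get_calibration(name): a dict with "fx", "fy", "cx", "cy" (pixels), "eye" and "rotation" of the camera in the world; the wrist camera has in their place "T_tool_cam" (4x4, takes a point from camera to tool coordinates, whose origin is the TCP and whose axes are the flange's). Camera axes: x right, y up, looking along -z (the intrinsics and any distortion apply to the point x, -y, -z); pixel columns grow to the right and rows downward; lengths in m; the calibration is good to about 2 mm. The wrist camera is an equidistant fisheye: a pixel r from the principal point sees the ray r / f radians off the axis. A picture is of the moment at which its call begins: read the wrist's pose just before it. get_calibration takes no time and is no camera call.
- sign_off(): hands the job in; it is judged then, once.
The state is a dict: "time": time; "qpos": joint angles; "dq": joint speeds; "joint_efforts": joint torques, N m; "eef_pos": TCP position; "tcp_rot": TCP orientation; "contact_force": force on the tool from outside, world axes, zero at the start; "wrist_torque": the same for the moment, N m; "opening": opening from 0.0 (shut) to 1.0 (fully open); "finger_force": force on a finger pad.
Only numpy, scipy, OpenCV 4.12 (cv2) and the standard library are available. Lean on these libraries where they do the work, as an engineer would, in place of code of your own. Each camera call takes 0.05 s, during which the arm holds its last target. There are 200 camera calls.

## Working session

There is one attempt and no reset: what is moved stays moved. The work goes in short steps, Python scripts to look and compute and a tool call to move; the robot and the scene stay as the last step left them, time stands still between calls to the robot, and variables do not carry over. Pictures are saved under pics/ and viewed, at most 10 in all, crops included, and the job is handed in when it is done.

Besides the shell and the picture viewer there is one more tool, called after ">>>" by a JSON object that holds its "op" and its "data". step_arm: Moves the arm, as the interface text tells. Its arguments: {"type":"object","properties":{"increments":{"type":"array","items":{"type":"array"}},"fingers":{"type":"number"},"grip_force":{"type":"number"}},"required":["increments"]}

```bash
mkdir -p pics; python3 - <<'E'
from plant import readout,cams,ctrl
import cv2,numpy as np
for n in("scene","side"):
    im=cams.read_camera(n);cv2.imwrite(f"pics/{n}0.png",im[:,:,::-1])
    c=cams.get_calibration(n);print(n,{k:np.round(v,4).tolist() for k,v in c.items()})
s=readout.get_state()
c=cams.get_calibration("wrist");print(c)
im=cams.read_camera("wrist");cv2.imwrite("pics/w0.png",im[:,:,::-1]);print(s)
print(ctrl.hold_point_z)
E
```

```text
scene {'fx': 442.3217, 'fy': 442.3217, 'cx': 318.9108, 'cy': 195.0164, 'eye': [1.1362, -0.8382, 0.6479], 'rotation': [0.473, 0.1418, 0.2717, 0.826]}
side {'fx': 396.1944, 'fy': 396.1944, 'cx': 325.0915, 'cy': 196.5464, 'eye': [0.0103, 0.7501, 0.8416], 'rotation': [-0.138, 0.4141, 0.8508, -0.2925]}
{'fx': 309.70691628693146, 'fy': 309.70691628693146, 'cx': 320.98156792136064, 'cy': 200.08738616021265, 'T_tool_cam': array([[ 5.57705665e-04,  9.65422938e-01,  2.60688011e-01,
         6.56084518e-02],
       [ 9.99999649e-01, -3.75497509e-04, -7.48755423e-04,
         8.58412919e-04],
       [-6.24977962e-04,  2.60688337e-01, -9.65422809e-01,
        -1.42040057e-01],
       [ 0.00000000e+00,  0.00000000e+00,  0.00000000e+00,
         1.00000000e+00]])}
{'time': 0.1, 'qpos': array([-1.48298423e+00,  2.87116792e-01,  1.57800684e+00, -3.91682946e-06,
        1.27859735e+00, -1.50005703e-01]), 'dq': array([-0.00181473, -0.00250857, -0.00421491,  0.00101159,  0.00233107,
        0.0003002 ]), 'joint_efforts': array([ 5.14365802e-04, -4.07297230e+01, -2.93699563e+01, -1.46335028e-04,
        3.43852495e-03,  2.61592508e-07]), 'eef_pos': array([ 0.15899054, -0.65540882,  0.23007188]), 'tcp_rot': array([ 9.92938033e-01,  1.18629379e-01,  3.12129277e-05, -1.06370970e-03]), 'contact_force': array([-0.08707366, -1.23348174,  0.51907307]), 'wrist_torque': array([-0.04751326, -0.00167434,  0.02072298]), 'finger_force': 0.0, 'opening': 0.9991955402962925}
0.0187
```

View pics/scene0.png

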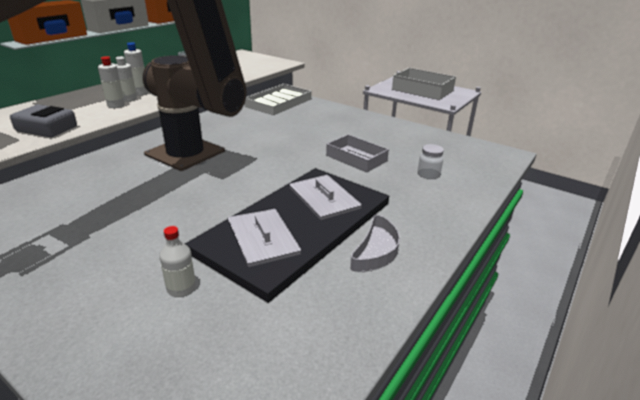

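View pics/side0.png

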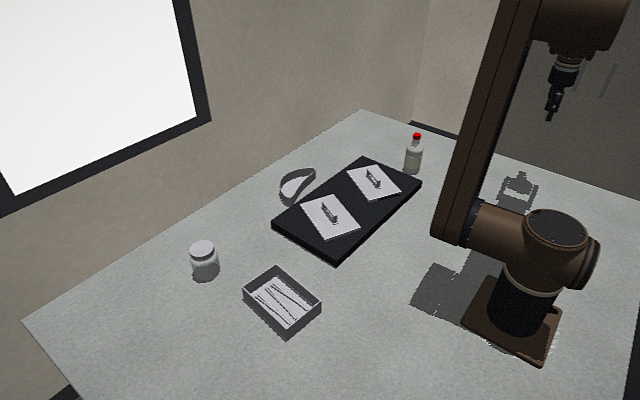

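```bash
cat > h.py <<'E'
from plant import readout,cams
import cv2,numpy as np
from scipy.spatial.transform import Rotation as R
def ray(n,uv,st=None):
    c=cams.get_calibration(n);uv=np.atleast_2d(np.asarray(uv,float))
    if n=="wrist":
        d=uv-[c["cx"],c["cy"]];r=np.hypot(*d.T)[:,None];th=r/c["fx"]
        v=np.c_[d/np.maximum(r,1e-9)*np.sin(th),np.cos(th)]
        Rt=R.from_quat(st["tcp_rot"]).as_matrix();T=c["T_tool_cam"]
        M=Rt@T[:3,:3];e=st["eef_pos"]+Rt@T[:3,3]
    else:
        v=np.c_[(uv[:,0]-c["cx"])/c["fx"],(uv[:,1]-c["cy"])/c["fy"],np.ones(len(uv))]
        M=R.from_quat(c["rotation"]).as_matrix();e=np.array(c["eye"])
    return e,(v*[1,-1,-1])@M.T
def plane(n,uv,z,st=None):
    e,d=ray(n,uv,st);return e+d*((z-e[2])/d[:,2])[:,None]
def proj(n,P,st=None):
    c=cams.get_calibration(n);P=np.atleast_2d(P)
    if n=="wrist":
        Rt=R.from_quat(st["tcp_rot"]).as_matrix();T=c["T_tool_cam"];M=Rt@T[:3,:3];e=st["eef_pos"]+Rt@T[:3,3]
        q=(P-e)@M*[1,-1,-1];r=np.hypot(q[:,0],q[:,1]);th=np.arctan2(r,q[:,2])
        return q[:,:2]/r[:,None]*(th*c["fx"])[:,None]+[c["cx"],c["cy"]]
    M=R.from_quat(c["rotation"]).as_matrix();q=(P-c["eye"])@M*[1,-1,-1]
    return q[:,:2]/q[:,2:]*c["fx"]+[c["cx"],c["cy"]]
E
python3 - <<'E'
from h import *
for n in("scene","side"):
    g=cv2.imread(f"pics/{n}0.png",0)
    k=(g<55).astype(np.uint8);nn,l,s,cc=cv2.connectedComponentsWithStats(k)
    p=(215,240) if n=="scene" else (300,225)
    i=l[p[1],p[0]];print(n,g[p[1],p[0]],s[i])
    m=(l==i).astype(np.uint8);hull=cv2.convexHull(np.argwhere(m)[:,::-1].astype(np.int32))
    q=cv2.approxPolyDP(hull,8,True)[:,0];print("slab",np.round(plane(n,q,.03)[:,:2],3).tolist())
    f=np.zeros_like(g);cv2.fillConvexPoly(f,hull,1)
    w=((g>110)&(f>0)).astype(np.uint8);nn,l,s,cc=cv2.connectedComponentsWithStats(w)
    for j in range(1,nn):
        if s[j,4]>600:
            pts=np.argwhere(l==j)[:,::-1];P=plane(n,pts,.042)[:,:2]
            r=cv2.minAreaRect((P*1000).astype(np.float32));print("lid",cc[j],np.round(r[0]),np.round(r[1]),r[2])
for n,q in(("scene",[(327,148),(345,137),(388,152),(372,160)]),("side",[(242,294),(281,266),(321,299),(287,326)])):
    P=plane(n,q,.045)[:,:2]*1000;r=cv2.minAreaRect(P.astype(np.float32));print("box",np.round(P).tolist(),r)
E
```

```text
scene 51 [ 187  174  201  128 8029]
slab [[0.694, 0.121], [0.701, -0.374], [0.433, -0.35], [0.44, 0.001], [0.496, 0.128]]
lid [324.74005135 195.33697047] [562.   8.] [125. 185.] 64.41299438476562
lid [262.63621467 235.26013929] [ 550. -225.] [123. 189.] 58.7805290222168
side 41 [ 271  156  151  112 5621]
slab [[0.427, -0.345], [0.425, 0.157], [0.67, 0.153], [0.678, -0.353]]
lid [372.87058824 181.87647059] [ 553. -227.] [124. 182.] 59.77252960205078
lid [329.34877193 216.31789474] [562.   9.] [122. 181.] 64.19947052001953
box [[405.0, 248.0], [403.0, 360.0], [576.0, 345.0], [565.0, 263.0]] ((484.618408203125, 297.18841552734375), (111.23577880859375, 174.09535217285156), 85.0822982788086)
box [[548.0, 382.0], [534.0, 255.0], [385.0, 273.0], [399.0, 381.0]] ((465.91522216796875, 326.46075439453125), (127.53324127197266, 150.60516357421875), 83.9310073852539)
```

View pics/w0.png

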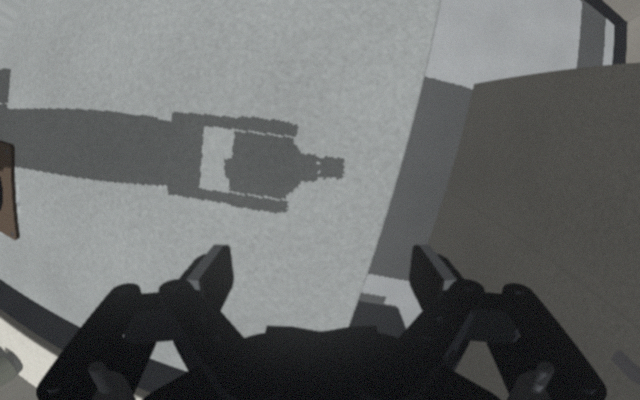

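The two lids lie at about (551,−226) and (562,8) mm and the scene and side views agree to within a few mm. The box is near (475,310) mm. I'll now move to the first corner of the near‑bottle lid.

>>> {"op": "step_arm", "data": {"increments": [[[21.9,31.7,0],[0,0,-0.0975]],[[21.9,31.7,0],[0,0,-0.0975]],[[21.9,31.7,0],[0,0,-0.0975]],[[21.9,31.7,0],[0,0,-0.0975]],[[21.9,31.7,0],[0,0,-0.0975]],[[21.9,31.7,0],[0,0,-0.0975]],[[21.9,31.7,0],[0,0,-0.0975]],[[21.9,31.7,0],[0,0,-0.0975]]], "fingers": -1}}

```text
time: 0.82
eef_pos: [0.3348, -0.4005, 0.231]
tcp_rot: [0.963, -0.27, -0.0, -0.0]
contact_force: [0.5, 0.1, -0.1]
opening: 0.001
finger_force: 0.0
```

>>> {"op": "step_arm", "data": {"increments": [[[21.9,31.7,-10],[0,0,0]],[[21.9,31.7,-10],[0,0,0]],[[21.9,31.7,-10],[0,0,0]],[[21.9,31.7,-10],[0,0,0]],[[21.9,31.7,-10],[0,0,0]],[[21.9,31.7,-10],[0,0,0]],[[21.9,31.7,-10],[0,0,0]],[[21.9,31.7,-10],[0,0,0]]]}}

```text
time: 1.48
eef_pos: [0.51, -0.1469, 0.1507]
tcp_rot: [0.963, -0.268, -0.0, 0.0]
contact_force: [1.7, -1.1, -0.2]
opening: 0.003
finger_force: 0.0
```

>>> {"op": "step_arm", "data": {"increments": [[[0,0,0],[0,0,0]],[[0,0,0],[0,0,0]]]}}

```text
time: 1.65
eef_pos: [0.5094, -0.1467, 0.1501]
tcp_rot: [0.964, -0.266, -0.001, -0.0]
contact_force: [-0.8, -0.7, 0.0]
opening: 0.002
finger_force: 0.0
```

```bash
python3 - <<'E'
from h import *
s=readout.get_state();im=cams.read_camera("wrist");cv2.imwrite("pics/w1.png",im[:,:,::-1])
np.save("w1.npy",s,allow_pickle=True)
print({k:np.round(v,4).tolist() for k,v in s.items()})
for b in ("scene","side"):
    pass
E
```

```text
{'time': 1.65, 'qpos': [-0.4718, 0.0522, 1.9998, -0.0003, 1.092, 1.6372], 'dq': [-0.0569, -0.0214, -0.0067, -0.0092, 0.0027, -0.0113], 'joint_efforts': [1.1702, -28.5899, -26.6713, 0.0877, 0.0002, 0.0399], 'eef_pos': [0.5094, -0.1467, 0.1501], 'tcp_rot': [0.964, -0.2658, -0.0012, -0.0001], 'contact_force': [-0.7818, -0.6816, 0.0095], 'wrist_torque': [-0.0292, -0.0087, 0.0748], 'finger_force': 0.0, 'opening': 0.002}
```

View pics/w1.png

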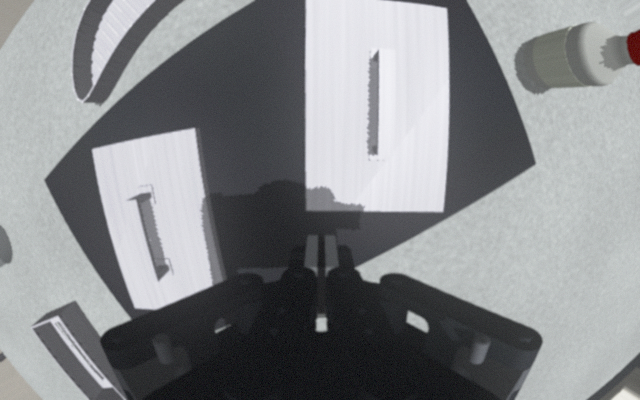

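Wrist view: the first lid has corners near (305,211), (443,212), (447,8) and (305,0). The second has corners near (93,149), (197,128), (135,308) and (215,290). The box is at the lower left and the bottle is clear on the right.

```bash
python3 - <<'E'
from h import *
s=np.load("w1.npy",allow_pickle=True).item()
for q in([(305,211),(443,212),(447,8),(305,0)],[(93,149),(196,128),(213,285),(135,308)]):
    P=plane("wrist",q,.042,s)[:,:2]*1000;print(np.round(P).tolist(),P.mean(0),cv2.minAreaRect(P.astype(np.float32)))
print(proj("wrist",[s["eef_pos"]],s))
b=[(37,323),(77,303)]
print(plane("wrist",b,.045,s))
c=np.array([178,290]);print("bottle",plane("scene",[c],0.0),plane("side",[(413,172)],0))
E
```

```text
[[506.0, -130.0], [442.0, -235.0], [599.0, -327.0], [659.0, -222.0]] [ 551.59367935 -228.42355654] ((551.611083984375, -227.93905639648438), (122.5561294555664, 181.43446350097656), 59.578216552734375)
[[668.0, 19.0], [616.0, -88.0], [488.0, -13.0], [507.0, 98.0]] [569.61069825   4.09938329] ((561.4089965820312, 4.898780822753906), (119.59992980957031, 180.27536010742188), 63.85713577270508)
[[319.44801602 253.70378716]]
[[0.56399507 0.32873604 0.045     ]
 [0.55057204 0.18613106 0.045     ]]
bottle [[ 0.50801434 -0.44093649  0.        ]] [[ 4.92060827e-01 -4.18985028e-01 -1.11022302e-16]]
```

>>> {"op": "step_arm", "data": {"increments": [[[0,0,-20],[0,0,0]],[[0,0,-20],[0,0,0]],[[0,0,-20],[0,0,0]],[[0,0,-20],[0,0,0]],[[0,0,-10],[0,0,0]],[[0,0,-6],[0,0,0]],[[0,0,-4],[0,0,0]],[[0,0,0],[0,0,0]]]}}

```text
time: 2.37
eef_pos: [0.5094, -0.1495, 0.0514]
tcp_rot: [0.963, -0.268, 0.0, 0.0]
contact_force: [-0.6, 0.5, 0.0]
opening: -0.001
finger_force: 0.0
```

>>> {"op": "step_arm", "data": {"increments": [[[0,0,-0.8],[0,0,0]],[[0,0,-0.8],[0,0,0]],[[0,0,-0.8],[0,0,0]],[[0,0,-0.8],[0,0,0]],[[0,0,-0.8],[0,0,0]],[[0,0,-0.8],[0,0,0]],[[0,0,-0.8],[0,0,0]],[[0,0,-0.8],[0,0,0]]]}}

```text
time: 3.03
eef_pos: [0.5094, -0.1487, 0.0448]
tcp_rot: [0.963, -0.268, -0.0, -0.0]
contact_force: [0.1, -0.1, 0.0]
opening: 0.0
finger_force: 0.0
```

>>> {"op": "step_arm", "data": {"increments": [[[0,0,-0.7],[0,0,0]],[[0,0,-0.7],[0,0,0]],[[0,0,-0.7],[0,0,0]]]}}

```text
time: 3.28
eef_pos: [0.5094, -0.1488, 0.0427]
tcp_rot: [0.963, -0.268, -0.0, -0.0]
contact_force: [0.4, 0.3, 1.0]
opening: 0.005
finger_force: 0.0
```

>>> {"op": "step_arm", "data": {"increments": [[[0,0,-0.6],[0,0,0]],[[0,0,-0.6],[0,0,0]]]}}

```text
time: 3.45
eef_pos: [0.5094, -0.1488, 0.042]
tcp_rot: [0.963, -0.268, -0.0, -0.0]
contact_force: [-2.3, 1.4, 7.1]
opening: 0.003
finger_force: 3.3
```

>>> {"op": "step_arm", "data": {"increments": [[[0,0,6],[0,0,0]],[[-15.6,-26.2,0],[0,0,0]],[[-15.6,-26.2,0],[0,0,0]],[[-15.4,-26.8,0],[0,0,0]],[[0,0,0],[0,0,0]],[[0,0,0],[0,0,0]]]}}

```text
time: 3.95
eef_pos: [0.4626, -0.2291, 0.048]
tcp_rot: [0.963, -0.269, 0.0, 0.0]
contact_force: [0.6, 0.1, 0.4]
opening: -0.001
finger_force: 0.0
```

>>> {"op": "step_arm", "data": {"increments": [[[0,0,-0.8],[0,0,0]],[[0,0,-0.8],[0,0,0]],[[0,0,-0.8],[0,0,0]],[[0,0,-0.8],[0,0,0]],[[0,0,-0.8],[0,0,0]],[[0,0,-0.8],[0,0,0]],[[0,0,-0.8],[0,0,0]],[[0,0,-0.8],[0,0,0]]]}}

```text
time: 4.62
eef_pos: [0.4626, -0.2276, 0.0411]
tcp_rot: [0.964, -0.268, -0.001, -0.0]
contact_force: [-2.6, 0.4, 2.3]
opening: -0.003
finger_force: 1.6
```

>>> {"op": "step_arm", "data": {"increments": [[[0,0,6.4],[0,0,0]],[[32.7,-19.3,0],[0,0,0]],[[32.7,-19.3,0],[0,0,0]],[[32.7,-19.3,0],[0,0,0]],[[32.7,-19.3,0],[0,0,0]],[[0,0,0],[0,0,0]],[[0,0,0],[0,0,0]]]}}

```text
time: 5.2
eef_pos: [0.5951, -0.3063, 0.0473]
tcp_rot: [0.963, -0.268, 0.001, 0.0]
contact_force: [-0.6, 0.7, 0.5]
opening: 0.0
finger_force: 0.0
```

>>> {"op": "step_arm", "data": {"increments": [[[0,0,-0.8],[0,0,0]],[[0,0,-0.8],[0,0,0]],[[0,0,-0.8],[0,0,0]],[[0,0,-0.8],[0,0,0]],[[0,0,-0.8],[0,0,0]],[[0,0,-0.8],[0,0,0]],[[0,0,-0.8],[0,0,0]],[[0,0,-0.8],[0,0,0]]]}}

```text
time: 5.87
eef_pos: [0.5935, -0.3051, 0.0421]
tcp_rot: [0.963, -0.268, -0.0, -0.0]
contact_force: [-3.2, 2.7, 7.5]
opening: 0.001
finger_force: 3.9
```

>>> {"op": "step_arm", "data": {"increments": [[[0,0,6.4],[0,0,0]],[[15.6,26.2,0],[0,0,0]],[[15.6,26.2,0],[0,0,0]],[[15.4,26.8,0],[0,0,0]],[[0,0,0],[0,0,0]],[[0,0,0],[0,0,0]]]}}

```text
time: 6.37
eef_pos: [0.6409, -0.2245, 0.0478]
tcp_rot: [0.964, -0.266, 0.0, 0.0]
contact_force: [-0.3, 0.5, -0.6]
opening: -0.003
finger_force: 0.0
```

>>> {"op": "step_arm", "data": {"increments": [[[0,0,-0.8],[0,0,0]],[[0,0,-0.8],[0,0,0]],[[0,0,-0.8],[0,0,0]],[[0,0,-0.8],[0,0,0]],[[0,0,-0.8],[0,0,0]],[[0,0,-0.8],[0,0,0]],[[0,0,-0.8],[0,0,0]],[[0,0,-0.8],[0,0,0]]]}}

```text
time: 7.03
eef_pos: [0.6401, -0.2264, 0.0421]
tcp_rot: [0.963, -0.268, -0.0, 0.0]
contact_force: [-2.6, 0.6, 7.5]
opening: 0.006
finger_force: 3.8
```

Corner (463,−228) gave way at 2.3 N while the other three were firm at about 7 N, so I'll go back and press it further.

>>> {"op": "step_arm", "data": {"increments": [[[0,0,40],[0,0,0]],[[-35.5,-0.4,0],[0,0,0]],[[-35.5,-0.4,0],[0,0,0]],[[-35.5,-0.4,0],[0,0,0]],[[-35.5,-0.4,0],[0,0,0]],[[-35.6,-0.4,0],[0,0,0]],[[0,0,-33.6],[0,0,0]],[[0,0,0],[0,0,0]]]}}

```text
time: 7.7
eef_pos: [0.4587, -0.2262, 0.0445]
tcp_rot: [0.963, -0.269, -0.003, -0.001]
contact_force: [-3.7, -0.1, 1.7]
opening: 0.003
finger_force: 1.0
```

>>> {"op": "step_arm", "data": {"increments": [[[0,0,0],[0,0,0]],[[0,0,-0.8],[0,0,0]],[[0,0,-0.8],[0,0,0]],[[0,0,-0.8],[0,0,0]],[[0,0,-0.8],[0,0,0]],[[0,0,-0.8],[0,0,0]],[[0,0,-0.8],[0,0,0]],[[0,0,-0.8],[0,0,0]]]}}

```text
time: 8.37
eef_pos: [0.4633, -0.2285, 0.0425]
tcp_rot: [0.964, -0.268, 0.001, 0.0]
contact_force: [0.1, -1.2, 1.7]
opening: -0.002
finger_force: 1.1
```

>>> {"op": "step_arm", "data": {"increments": [[[0,0,-0.8],[0,0,0]],[[0,0,-0.8],[0,0,0]],[[0,0,-0.8],[0,0,0]]]}}

```text
time: 8.62
eef_pos: [0.4629, -0.2286, 0.04]
tcp_rot: [0.963, -0.268, 0.0, 0.001]
contact_force: [-1.7, -2.2, 7.6]
opening: -0.003
finger_force: 3.8
```

>>> {"op": "step_arm", "data": {"increments": [[[0,0,-0.6],[0,0,0]],[[0,0,-0.6],[0,0,0]]]}}

```text
time: 8.78
eef_pos: [0.463, -0.2287, 0.0399]
tcp_rot: [0.964, -0.268, 0.0, 0.0]
contact_force: [-5.0, -0.7, 12.1]
opening: -0.001
finger_force: 6.7
```

```bash
python3 - <<'E'
from h import *
s=readout.get_state();print({k:np.round(s[k],4).tolist() for k in("eef_pos","contact_force","wrist_torque")})
im=cams.read_camera("wrist");cv2.imwrite("pics/w2.png",im[:,:,::-1])
E
```

```text
{'eef_pos': [0.463, -0.2287, 0.0399], 'contact_force': [-4.9769, -0.6682, 12.1426], 'wrist_torque': [-0.0266, 0.6063, -0.041]}
```

View pics/w2.png

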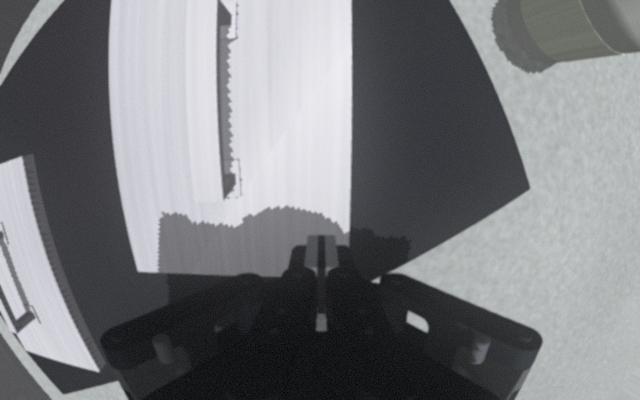

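The bent corner went from 44.5 mm down to a firm stop at 40 mm, and the finger is still on it. I'll hold it there.

>>> {"op": "step_arm", "data": {"increments": [[[0,0,0],[0,0,0]],[[0,0,0],[0,0,0]],[[0,0,0],[0,0,0]],[[0,0,0],[0,0,0]],[[0,0,0],[0,0,0]],[[0,0,0],[0,0,0]],[[0,0,0],[0,0,0]]]}}

```text
time: 9.42
eef_pos: [0.4629, -0.2286, 0.0399]
tcp_rot: [0.964, -0.268, 0.0, 0.0]
contact_force: [-3.1, -0.4, 10.8]
opening: 0.002
finger_force: 5.1
```

```bash
python3 - <<'E'
from h import *
im=cams.read_camera("side");cv2.imwrite("pics/s1.png",im[:,:,::-1])
a=cv2.imread("pics/side0.png");b=im[:,:,::-1]
v=np.hstack([x[150:230,320:430] for x in(a,b)]);cv2.imwrite("pics/cmp.png",cv2.resize(v,None,fx=3.5,fy=3.5,interpolation=2))
E
```

```text
(no output)
```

View pics/cmp.png

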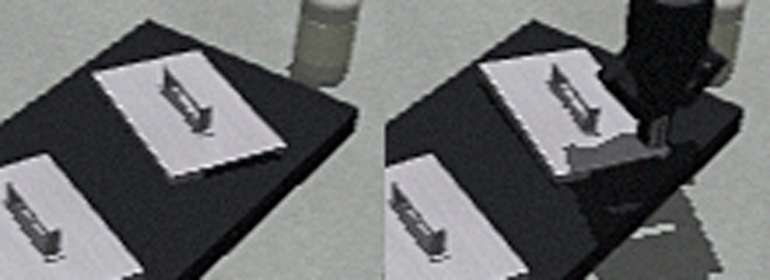

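The comparison shows the far-bottle lid tipped under the finger, with a gap showing beneath its far-left edge, so that lid is the warped one. I'll release it slowly and go to look at the sound lid.

>>> {"op": "step_arm", "data": {"increments": [[[0,0,0.8],[0,0,0]],[[0,0,0.8],[0,0,0]],[[0,0,0.8],[0,0,0]],[[0,0,0.8],[0,0,0]],[[0,0,0.8],[0,0,0]],[[0,0,0.8],[0,0,0]],[[0,0,0.8],[0,0,0]],[[0,0,0.8],[0,0,0]]]}}

```text
time: 10.13
eef_pos: [0.4625, -0.2275, 0.0446]
tcp_rot: [0.963, -0.268, -0.0, -0.0]
contact_force: [1.0, -0.7, 1.3]
opening: -0.0
finger_force: 0.8
```

>>> {"op": "step_arm", "data": {"increments": [[[0,0,20],[0,0,0]],[[0,0,35],[0,0,0]],[[0,0,35],[0,0,0]],[[0,20,30],[0,0,0.03]],[[0,36,18],[0,0,0.03]],[[9,38,10],[0,0,0.03]],[[9,38,0],[0,0,0]],[[9,38,0],[0,0,0]]]}}

```text
time: 10.8
eef_pos: [0.4891, -0.0562, 0.1932]
tcp_rot: [0.974, -0.225, -0.0, -0.0]
contact_force: [0.1, -0.9, -0.9]
opening: 0.003
finger_force: 0.0
```

>>> {"op": "step_arm", "data": {"increments": [[[9,38,0],[0,0,0]],[[9,38,0],[0,0,0]],[[0,17,0],[0,0,0]],[[0,0,0],[0,0,0]],[[0,0,0],[0,0,0]],[[0,0,0],[0,0,0]]]}}

```text
time: 11.3
eef_pos: [0.5069, 0.0345, 0.1921]
tcp_rot: [0.975, -0.224, -0.001, 0.0]
contact_force: [-0.4, -0.3, 0.1]
opening: 0.003
finger_force: 0.0
```

```bash
python3 - <<'E'
from h import *
s=readout.get_state();im=cams.read_camera("wrist");cv2.imwrite("pics/w3.png",im[:,:,::-1])
np.save("w3.npy",s,allow_pickle=True);print(s["eef_pos"],s["tcp_rot"],s["contact_force"])
E
```

```text
[0.50690078 0.03449573 0.19205732] [ 9.74534970e-01 -2.24233190e-01 -9.72989430e-04  3.50198199e-04] [-0.43561406 -0.3279379   0.07315895]
```

View pics/w3.png

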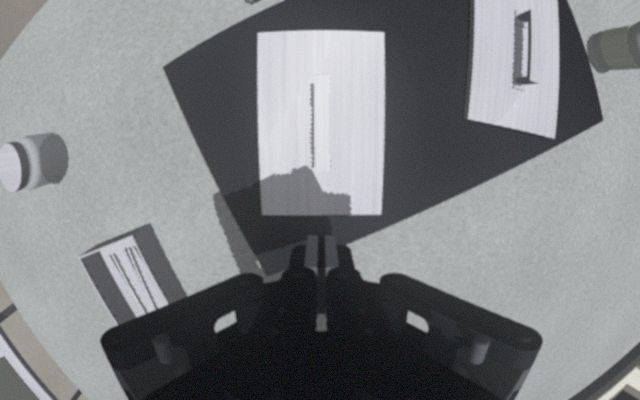

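The sound lid's corners are at (257,32), (385,31), (383,215) and (262,215), with the handle bar along columns 315–330. The box is at the lower left. I'll view the box from the same relative pose so that camera bias cancels.

>>> {"op": "step_arm", "data": {"increments": [[[-12.1,35.4,0],[0,0,0.046]],[[-12.1,35.4,0],[0,0,0.046]],[[-12.1,35.4,0],[0,0,0.046]],[[-12.1,35.4,0],[0,0,0.046]],[[-12.1,35.4,0],[0,0,0.046]],[[-12.1,35.4,0],[0,0,0.046]],[[-12.1,35.4,0],[0,0,0.046]],[[-12.1,35.4,0],[0,0,0.046]]]}}

```text
time: 12.02
eef_pos: [0.4107, 0.3184, 0.1928]
tcp_rot: [0.999, -0.042, 0.0, 0.0]
contact_force: [1.0, -0.1, 0.8]
opening: -0.004
finger_force: 0.0
```

>>> {"op": "step_arm", "data": {"increments": [[[0,0,0],[0,0,0]],[[0,0,0],[0,0,0]],[[0,0,0],[0,0,0]],[[0,0,0],[0,0,0]]]}}

```text
time: 12.35
eef_pos: [0.4116, 0.3167, 0.1926]
tcp_rot: [0.999, -0.043, -0.0, 0.0]
contact_force: [0.4, 0.0, 0.4]
opening: 0.002
finger_force: 0.0
```

```bash
python3 - <<'E'
from h import *
s=readout.get_state();im=cams.read_camera("wrist");cv2.imwrite("pics/w4.png",im[:,:,::-1])
np.save("w4.npy",s,allow_pickle=True);print(s["eef_pos"],s["tcp_rot"],s["contact_force"])
s3=np.load("w3.npy",allow_pickle=True).item()
g=cv2.imread("pics/w3.png",0);print("slab",g[60,220],"lid",g[60,290],"shadow lid",g[205,300],g[205,240])
for t in(85,100,115):
    nn,l,st,cc=cv2.connectedComponentsWithStats((g>t).astype(np.uint8));i=l[60,290]
    P=plane("wrist",np.argwhere(l==i)[:,::-1],.042,s3)[:,:2]*1000;r=cv2.minAreaRect(P.astype(np.float32));print(st[i],r)
q=plane("wrist",[(257,32),(385,31),(383,215),(262,215)],.042,s3)[:,:2]*1000
print(q.round(1).tolist(),q.mean(0),cv2.minAreaRect(q.astype(np.float32)))
e=R.from_quat(s3["tcp_rot"]).as_euler("xyz");print(e,"w4",R.from_quat(s["tcp_rot"]).as_euler("xyz"))
E
```

```text
[0.41158951 0.31668002 0.19263899] [ 9.99055604e-01 -4.34488836e-02 -9.62578739e-05  2.91260494e-04] [0.41675694 0.03126006 0.38507974]
slab 66 lid 219 shadow lid 123 52
[  256    28   131   189 23813] ((562.0501098632812, 6.5151519775390625), (123.04635620117188, 183.13143920898438), 64.30767822265625)
[  256    29   130   187 23612] ((562.0709228515625, 6.4073638916015625), (122.1758041381836, 181.64019775390625), 64.31375122070312)
[  256    29   130   187 23238] ((562.02490234375, 6.5601043701171875), (121.61058044433594, 181.38121032714844), 64.30282592773438)
[[669.2, 21.6], [617.3, -87.9], [453.3, -10.2], [506.4, 99.0]] [561.52421468   5.65069854] ((561.275634765625, 5.840568542480469), (121.43878936767578, 181.46839904785156), 64.64457702636719)
[ 3.14047374e+00  1.73937321e-03 -4.52313456e-01] w4 [ 3.14100232e+00  1.67024051e-04 -8.69251849e-02]
```

View pics/w4.png

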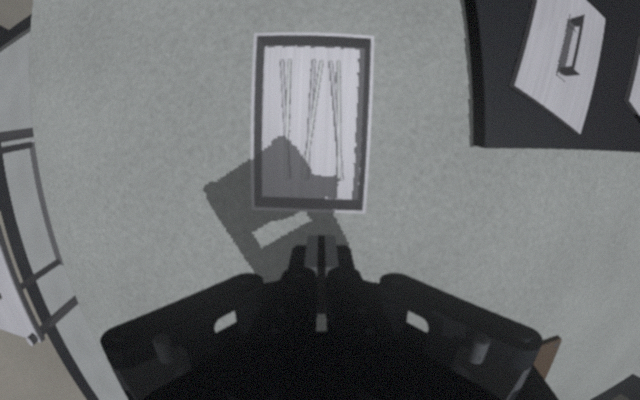

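The box rim is a bright rectangle with corners at about (254,33), (374,36), (364,212) and (253,210). I'll fit its centre line.

```bash
cat >> h.py <<'E'
def rect(g,s,c,yaw,z,w=220,h=160,k=2):
    """top-down patch at plane z, k px/mm, x along yaw"""
    X,Y=np.meshgrid((np.arange(w*k)/k-w/2),(h/2-np.arange(h*k)/k))
    a,b=np.cos(yaw),np.sin(yaw);P=np.c_[(c[0]+a*X-b*Y).ravel(),(c[1]+b*X+a*Y).ravel(),np.full(X.size,z*1000)]/1000
    m=proj("wrist",P,s).reshape(h*k,w*k,2).astype(np.float32);return cv2.remap(g,m[...,0],m[...,1],1)
E
python3 - <<'E'
from h import *
s=np.load("w4.npy",allow_pickle=True).item();g=cv2.imread("pics/w4.png",0)
q=plane("wrist",[(254,33),(374,36),(364,212),(253,210)],.045,s)[:,:2]*1000
r=cv2.minAreaRect(q.astype(np.float32));print(q.round(1).tolist(),q.mean(0),r)
c=q.mean(0);yaw=np.radians(r[2]-90) if r[1][0]<r[1][1] else np.radians(r[2])
print(c,yaw)
p=rect(g,s,c,yaw,.045);cv2.imwrite("pics/boxrect.png",p)
# tophat for the bright rim
for it in range(2):
    p=rect(g,s,c,yaw,.045).astype(np.float32);L=[]
    for side in("top","bot","left","right"):
        pts=[]
        for t in np.arange(-70,70,2) if side in("top","bot") else np.arange(-42,42,2):
            if side in("top","bot"):
                d=np.arange(-8,8.1,.5)+(55 if side=="top" else -55);v=p[np.round((80-d)*2).astype(int),int((t+110)*2)]
            else:
                d=np.arange(-8,8.1,.5)+(85 if side=="right" else -85);v=p[int((80-t)*2),np.round((d+110)*2).astype(int)]
            # rim = just outside the dark inner wall: strongest rise going outward
            o=v if side in("top","right") else v[::-1];dd=d if side in("top","right") else d[::-1]
            gr=np.diff(cv2.GaussianBlur(o.reshape(1,-1),(5,1),1)[0]);i=gr.argmax();pts.append((t,(dd[i]+dd[i+1])/2,gr[i]))
        pts=np.array(pts);m=np.median(pts[:,1]);k=abs(pts[:,1]-m)<2.5
        f=np.polyfit(pts[k,0],pts[k,1],1);L.append(f);print(side,f.round(4),k.sum(),len(pts),pts[k,2].mean().round(1))
    dy=(L[0][1]+L[1][1])/2;dx=(L[2][1]+L[3][1])/2
    c=c+[np.cos(yaw)*dx-np.sin(yaw)*dy,np.sin(yaw)*dx+np.cos(yaw)*dy];yaw+=(L[0][0]+L[1][0]-L[2][0]-L[3][0])/4
    print("box",c,yaw)
E
```

```text
[[566.8, 365.2], [553.1, 253.5], [383.4, 275.3], [394.9, 384.7]] [474.56442056 319.69465744] ((474.51434326171875, 319.05157470703125), (112.54032135009766, 172.91671752929688), 83.5358657836914)
[474.56442056 319.69465744] -0.11282042536540829
top [-8.50000e-03  5.35272e+01] 70 70 14.5
bot [-7.8000e-03 -5.2765e+01] 70 70 19.3
left [ 5.80000e-03 -8.29995e+01] 30 42 8.8
right [8.00000e-03 8.30914e+01] 42 42 19.0
box [474.65298553 320.06817847] -0.120370520323708
top [-3.00000e-04  5.31846e+01] 69 70 14.5
bot [-9.00000e-04 -5.31937e+01] 70 70 19.3
left [-3.40000e-03 -8.32341e+01] 34 42 8.4
right [2.50000e-03 8.30858e+01] 42 42 19.0
box [474.5788114  320.07255327] -0.12045161596588629
```

View pics/boxrect.png

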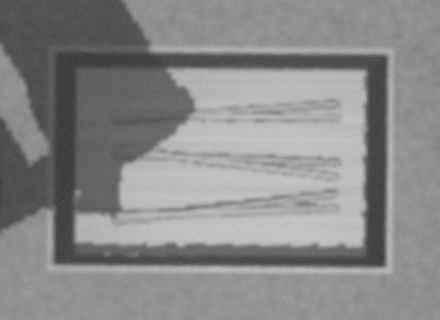

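Box: centre (474.6, 320.1), yaw −0.1205. Sound lid: centre (562.0, 6.5), yaw −0.449. Next I'll go above the sound lid's handle.

>>> {"op": "step_arm", "data": {"increments": [[[16.7,-34.5,0],[0,0,-0.04]],[[16.7,-34.5,0],[0,0,-0.04]],[[16.7,-34.5,0],[0,0,-0.04]],[[16.7,-34.5,0],[0,0,-0.04]],[[16.7,-34.5,0],[0,0,-0.04]],[[16.7,-34.5,0],[0,0,-0.04]],[[16.7,-34.5,0],[0,0,-0.04]],[[16.7,-34.5,0],[0,0,-0.04]]], "fingers": -0.2}}

```text
time: 13.07
eef_pos: [0.5449, 0.0387, 0.193]
tcp_rot: [0.979, -0.203, 0.0, 0.0]
contact_force: [0.7, 0.8, -0.4]
opening: 0.399
finger_force: 0.0
```

>>> {"op": "step_arm", "data": {"increments": [[[16.8,-34.2,0],[0,0,-0.0417]],[[0,0,-35],[0,0,0]],[[0,0,-35],[0,0,0]],[[0,0,-10],[0,0,0]],[[0,0,0],[0,0,0]],[[0,0,0],[0,0,0]],[[0,0,0],[0,0,0]]]}}

```text
time: 13.65
eef_pos: [0.5626, 0.0078, 0.1151]
tcp_rot: [0.975, -0.221, 0.002, -0.0]
contact_force: [0.3, 0.2, -0.3]
opening: 0.401
finger_force: 0.0
```

```bash
python3 - <<'E'
from h import *
s=readout.get_state();print(s["eef_pos"],R.from_quat(s["tcp_rot"]).as_euler("xyz"),s["opening"])
im=cams.read_camera("wrist");cv2.imwrite("pics/w5.png",im[:,:,::-1])
print(proj("wrist",[[.562,.0065,.07]],s), proj("wrist",[s["eef_pos"]],s))
E
```

```text
[0.56260024 0.00775158 0.11510015] [-3.14063051 -0.00350206 -0.44588329] 0.40050025458565486
[[321.83156546 224.05218833]] [[319.33953773 253.56348473]]
```

View pics/w5.png

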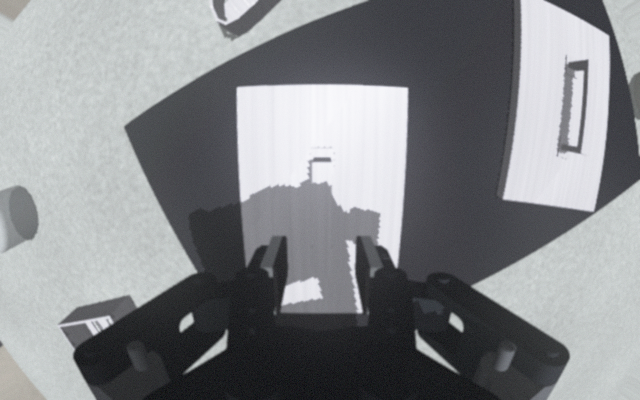

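The open fingers straddle the handle, which is centred near column 321. I'll descend and pinch it.

>>> {"op": "step_arm", "data": {"increments": [[[0.2,-1.3,-20],[0,0,-0.002]],[[0,0,-18],[0,0,0]],[[0,0,-12],[0,0,0]],[[0,0,-6],[0,0,0]],[[0,0,-3],[0,0,0]],[[0,0,-2],[0,0,0]],[[0,0,0],[0,0,0]],[[0,0,0],[0,0,0]]]}}

```text
time: 14.37
eef_pos: [0.5621, 0.0067, 0.0527]
tcp_rot: [0.975, -0.222, 0.001, -0.0]
contact_force: [-1.0, -0.2, 0.4]
opening: 0.398
finger_force: 0.0
```

>>> {"op": "step_arm", "data": {"increments": [[[0,0,0],[0,0,0]],[[0,0,0],[0,0,0]]]}}

```text
time: 14.53
eef_pos: [0.5619, 0.0066, 0.0525]
tcp_rot: [0.975, -0.222, 0.001, -0.0]
contact_force: [-0.4, -0.6, 0.5]
opening: 0.398
finger_force: 0.0
```

>>> {"op": "step_arm", "data": {"increments": [[[0,0,-1.5],[0,0,0]],[[0,0,0],[0,0,0]],[[0,0,0],[0,0,0]],[[0,0,0],[0,0,0]],[[0,0,0],[0,0,0]],[[0,0,0],[0,0,0]],[[0,0,0],[0,0,0]],[[0,0,0],[0,0,0]]], "fingers": -1, "grip_force": 40}}

```text
time: 15.2
eef_pos: [0.5616, 0.0067, 0.0505]
tcp_rot: [0.975, -0.222, 0.0, -0.0]
contact_force: [-0.0, 1.8, 0.9]
opening: 0.131
finger_force: 39.1
```

>>> {"op": "step_arm", "data": {"increments": [[[0,0,0.8],[0,0,0]],[[0,0,0.8],[0,0,0]],[[0,0,0.8],[0,0,0]],[[0,0,0.8],[0,0,0]],[[0,0,0.8],[0,0,0]],[[0,0,1],[0,0,0]],[[0,0,0],[0,0,0]],[[0,0,0],[0,0,0]]]}}

```text
time: 15.87
eef_pos: [0.5615, 0.0067, 0.0554]
tcp_rot: [0.975, -0.222, 0.0, 0.0]
contact_force: [0.2, -0.3, -4.0]
opening: 0.127
finger_force: 38.9
```

The lid is gripped and lifted, and the force reading puts its weight at about 4 N. I'll raise it over the slab and measure where it sits in the hand.

>>> {"op": "step_arm", "data": {"increments": [[[0,0,10],[0,0,0]],[[0,0,20],[0,0,0]],[[0,0,20],[0,0,0]],[[0,0,20],[0,0,0]],[[0,0,10],[0,0,0]],[[0,0,0],[0,0,0]],[[0,0,0],[0,0,0]],[[0,0,0],[0,0,0]]]}}

```text
time: 16.53
eef_pos: [0.5604, 0.0069, 0.134]
tcp_rot: [0.975, -0.222, -0.001, 0.0]
contact_force: [-0.2, -0.5, -4.3]
opening: 0.129
finger_force: 39.2
```

```bash
cat > m.py <<'E'
from h import *
import sys
s=readout.get_state();im=cams.read_camera("wrist");cv2.imwrite(f"pics/{sys.argv[1]}.png",im[:,:,::-1])
np.save(sys.argv[1]+".npy",s,allow_pickle=True)
g=cv2.cvtColor(im,cv2.COLOR_RGB2GRAY);e=R.from_quat(s["tcp_rot"]).as_euler("xyz");yaw=e[2]
print(s["eef_pos"],e,s["contact_force"])
c=s["eef_pos"][:2]*1000;z=s["eef_pos"][2]-.0085
p=rect(g,s,c,yaw,z).astype(np.float32)
def edge(o,d):
    gr=-np.diff(cv2.GaussianBlur(o.reshape(1,-1),(5,1),1)[0]);i=gr.argmax();return (d[i]+d[i+1])/2,gr[i]
out={}
for n,sg in(("L",1),("R",-1)):
    q=[]
    for x in np.arange(30,84,2):
        d=sg*np.arange(52,69,.5);q.append((x,*edge(p[np.round((80-d)*2).astype(int),int((x+110)*2)],d)))
    q=np.array(q);k=abs(q[:,1]-np.median(q[:,1]))<2;out[n]=np.polyfit(q[k,0],q[k,1],1);print(n,out[n],k.sum(),len(q),q[k,2].mean())
q=[]
for y in np.arange(-50,51,2):
    d=np.arange(82,99,.5);q.append((y,*edge(p[int((80-y)*2),np.round((d+110)*2).astype(int)],d)))
q=np.array(q);k=abs(q[:,1]-np.median(q[:,1]))<2;f=np.polyfit(q[k,0],q[k,1],1);print("far",f,k.sum(),len(q),q[k,2].mean())
E
python3 m.py w6
```

```text
[0.56041244 0.00685584 0.13401025] [ 3.14091656e+00  2.36671946e-03 -4.47948072e-01] [-0.21082356 -0.49826866 -4.31010439]
L [-1.52625153e-03  5.88539886e+01] 27 27 29.994494402850115
R [ 1.65820003e-16 -6.07500000e+01] 27 27 31.62946206552011
far [-6.33484163e-03  9.10049020e+01] 51 51 37.025350234087774
```

In-hand measurement: the lid is square to the fingers, and the camera reads about 1 mm low in y. I'll carry the lid over the box with that correction.

>>> {"op": "step_arm", "data": {"increments": [[[-7.3,26.2,0],[0,0,0.0273]],[[-7.3,26.2,0],[0,0,0.0273]],[[-7.3,26.2,0],[0,0,0.0273]],[[-7.3,26.2,0],[0,0,0.0273]],[[-7.3,26.2,0],[0,0,0.0273]],[[-7.3,26.2,0],[0,0,0.0273]],[[-7.3,26.2,0],[0,0,0.0273]],[[-7.3,26.2,0],[0,0,0.0273]]]}}

```text
time: 17.25
eef_pos: [0.5015, 0.2173, 0.1336]
tcp_rot: [0.993, -0.114, -0.001, 0.001]
contact_force: [0.7, 0.1, -4.4]
opening: 0.13
finger_force: 39.3
```

>>> {"op": "step_arm", "data": {"increments": [[[-7.3,26.2,0],[0,0,0.0273]],[[-7.3,26.2,0],[0,0,0.0273]],[[-7.3,26.2,0],[0,0,0.0273]],[[-6.9,26.6,0],[0,0,0.0267]],[[0,0,-10],[0,0,0]],[[0,0,-15],[0,0,0]],[[0,0,-10],[0,0,0]],[[0,0,0],[0,0,0]]]}}

```text
time: 17.92
eef_pos: [0.4715, 0.32, 0.0958]
tcp_rot: [0.998, -0.061, -0.004, 0.002]
contact_force: [-0.5, -1.3, -4.0]
opening: 0.13
finger_force: 39.5
```

>>> {"op": "step_arm", "data": {"increments": [[[0,0,0],[0,0,0]],[[0,0,0],[0,0,0]],[[0,0,0],[0,0,0]],[[0,0,0],[0,0,0]],[[0,0,0],[0,0,0]],[[0,0,0],[0,0,0]]]}}

```text
time: 18.42
eef_pos: [0.4746, 0.3215, 0.1009]
tcp_rot: [0.998, -0.06, 0.0, -0.0]
contact_force: [-0.5, 0.4, -3.5]
opening: 0.128
finger_force: 39.5
```

```bash
python3 m.py w7; python3 - <<'E'
from h import *
for i in range(6):
    s=readout.get_state();print((s["eef_pos"]*1000).round(2),R.from_quat(s["tcp_rot"]).as_euler("xyz").round(4));cams.read_camera("side")
E
```

```text
[0.47458462 0.32154368 0.10090602] [-3.14107390e+00 -8.85824377e-04 -1.21068268e-01] [-0.52809902  0.42354935 -3.48897403]
L [1.52625153e-03 5.86460114e+01] 27 27 7.076316550925926
R [-1.98412698e-03 -6.06574074e+01] 27 27 6.073025738751447
far [-1.47058824e-03  9.07205882e+01] 51 51 10.298691394282322
[474.46 321.54 100.78] [-3.1412e+00 -7.0000e-04 -1.2100e-01]
[474.4  321.53 100.66] [-3.1413e+00 -5.0000e-04 -1.2100e-01]
[474.32 321.54 100.56] [-3.1414e+00 -4.0000e-04 -1.2090e-01]
[474.26 321.54 100.47] [-3.1415e+00 -2.0000e-04 -1.2090e-01]
[474.23 321.54 100.39] [-3.1415e+00 -1.0000e-04 -1.2090e-01]
[474.22 321.53 100.36] [-3.1416e+00 -1.0000e-04 -1.2080e-01]
```

>>> {"op": "step_arm", "data": {"increments": [[[0,0,-10],[0,0,0]],[[0,0,-10],[0,0,0]],[[0,0,-6],[0,0,0]],[[0,0,-3],[0,0,0]],[[0,0,-1.5],[0,0,0]],[[0,0,0],[0,0,0]],[[0,0,0],[0,0,0]],[[0,0,0],[0,0,0]]]}}

```text
time: 19.43
eef_pos: [0.4746, 0.3217, 0.0703]
tcp_rot: [0.998, -0.06, 0.0, -0.0]
contact_force: [-0.1, 0.0, -4.1]
opening: 0.123
finger_force: 39.5
```

>>> {"op": "step_arm", "data": {"increments": [[[0,0,0],[0,0,0]],[[0,0,0],[0,0,0]],[[0,0,-0.6],[0,0,0]],[[0,0,-0.6],[0,0,0]],[[0,0,-0.6],[0,0,0]],[[0,0,-0.6],[0,0,0]]]}}

```text
time: 19.93
eef_pos: [0.4742, 0.3215, 0.0674]
tcp_rot: [0.998, -0.06, 0.0, -0.0]
contact_force: [0.1, -0.8, -4.7]
opening: 0.127
finger_force: 39.5
```

>>> {"op": "step_arm", "data": {"increments": [[[0,0,-0.6],[0,0,0]],[[0,0,-0.6],[0,0,0]]]}}

```text
time: 20.1
eef_pos: [0.4742, 0.3215, 0.0661]
tcp_rot: [0.998, -0.06, -0.0, 0.0]
contact_force: [-0.7, -0.4, -3.2]
opening: 0.126
finger_force: 39.5
```

>>> {"op": "step_arm", "data": {"increments": [[[0,0,-0.6],[0,0,0]],[[0,0,-0.6],[0,0,0]]]}}

```text
time: 20.27
eef_pos: [0.4742, 0.3215, 0.0649]
tcp_rot: [0.998, -0.06, -0.0, -0.0]
contact_force: [0.1, -0.3, -3.1]
opening: 0.13
finger_force: 39.5
```

>>> {"op": "step_arm", "data": {"increments": [[[0,0,-0.6],[0,0,0]],[[0,0,-0.6],[0,0,0]]]}}

```text
time: 20.43
eef_pos: [0.4742, 0.3215, 0.0638]
tcp_rot: [0.998, -0.06, -0.0, -0.0]
contact_force: [0.1, 0.5, -3.5]
opening: 0.125
finger_force: 39.5
```

No contact yet, with the rim already below the box's top edge, so it is going in. I'll continue slowly.

>>> {"op": "step_arm", "data": {"increments": [[[0,0,-0.6],[0,0,0]],[[0,0,-0.6],[0,0,0]],[[0,0,-0.6],[0,0,0]]]}}

```text
time: 20.68
eef_pos: [0.4742, 0.3215, 0.062]
tcp_rot: [0.998, -0.06, 0.0, -0.0]
contact_force: [0.1, 0.1, -4.3]
opening: 0.125
finger_force: 39.5
```

>>> {"op": "step_arm", "data": {"increments": [[[0,0,-0.6],[0,0,0]],[[0,0,-0.6],[0,0,0]]]}}

```text
time: 20.85
eef_pos: [0.4742, 0.3215, 0.0608]
tcp_rot: [0.998, -0.06, 0.0, -0.0]
contact_force: [-0.5, -0.7, -3.0]
opening: 0.124
finger_force: 39.5
```

>>> {"op": "step_arm", "data": {"increments": [[[0,0,-0.6],[0,0,0]],[[0,0,-0.6],[0,0,0]],[[0,0,-0.6],[0,0,0]],[[0,0,-0.6],[0,0,0]]]}}

```text
time: 21.18
eef_pos: [0.4742, 0.3215, 0.0583]
tcp_rot: [0.998, -0.06, -0.0, 0.0]
contact_force: [0.8, -0.7, -3.6]
opening: 0.13
finger_force: 39.5
```

>>> {"op": "step_arm", "data": {"increments": [[[0,0,-0.5],[0,0,0]],[[0,0,-0.5],[0,0,0]]]}}

```text
time: 21.35
eef_pos: [0.4742, 0.3215, 0.0574]
tcp_rot: [0.998, -0.06, -0.0, 0.0]
contact_force: [-0.1, 0.2, -3.2]
opening: 0.13
finger_force: 39.5
```

>>> {"op": "step_arm", "data": {"increments": [[[0,0,-0.5],[0,0,0]],[[0,0,-0.5],[0,0,0]]]}}

```text
time: 21.52
eef_pos: [0.4742, 0.3215, 0.0564]
tcp_rot: [0.998, -0.06, 0.0, -0.0]
contact_force: [0.7, 0.3, -3.7]
opening: 0.127
finger_force: 39.5
```

>>> {"op": "step_arm", "data": {"increments": [[[0,0,-0.5],[0,0,0]],[[0,0,-0.5],[0,0,0]]]}}

```text
time: 21.68
eef_pos: [0.4743, 0.3215, 0.0556]
tcp_rot: [0.998, -0.06, -0.0, 0.0]
contact_force: [-1.3, -0.5, -0.7]
opening: 0.124
finger_force: 39.9
```

>>> {"op": "step_arm", "data": {"increments": [[[0,0,-0.4],[0,0,0]],[[0,0,-0.3],[0,0,0]],[[0,0,0],[0,0,0]],[[0,0,0],[0,0,0]]]}}

```text
time: 22.02
eef_pos: [0.4743, 0.3215, 0.0555]
tcp_rot: [0.998, -0.06, -0.0, 0.0]
contact_force: [-4.0, -2.3, 5.2]
opening: 0.132
finger_force: 40.4
```

>>> {"op": "step_arm", "data": {"increments": [[[0,0,0],[0,0,0]],[[0,0,0],[0,0,0]],[[0,0,0],[0,0,0]],[[0,0,0],[0,0,0]],[[0,0,0],[0,0,0]]], "fingers": -0.3}}

```text
time: 22.43
eef_pos: [0.4745, 0.3216, 0.0547]
tcp_rot: [0.998, -0.06, 0.0, -0.0]
contact_force: [-0.8, 0.3, -0.7]
opening: 0.353
finger_force: 0.0
```

>>> {"op": "step_arm", "data": {"increments": [[[0,0,2],[0,0,0]],[[0,0,10],[0,0,0]],[[0,0,20],[0,0,0]],[[0,0,30],[0,0,0]],[[-15,0,30],[0,0,0]],[[-20,0,20],[0,0,0]],[[-20,0,15],[0,0,0]],[[0,0,10],[0,0,0]]], "fingers": -0.3}}

```text
time: 23.1
eef_pos: [0.4174, 0.3221, 0.1946]
tcp_rot: [0.998, -0.06, 0.001, -0.001]
contact_force: [0.4, 0.4, 0.4]
opening: 0.347
finger_force: 0.0
```

>>> {"op": "step_arm", "data": {"increments": [[[0,0,0],[0,0,0]],[[0,0,0],[0,0,0]],[[0,0,0],[0,0,0]],[[0,0,0],[0,0,0]],[[0,0,0],[0,0,0]],[[0,0,0],[0,0,0]]]}}

```text
time: 23.6
eef_pos: [0.4192, 0.3212, 0.1906]
tcp_rot: [0.998, -0.061, -0.001, 0.001]
contact_force: [0.1, 0.0, 0.1]
opening: 0.351
finger_force: 0.0
```

```bash
python3 - <<'E'
from h import *
s=readout.get_state();im=cams.read_camera("wrist");cv2.imwrite("pics/w8.png",im[:,:,::-1])
print(s["eef_pos"],s["contact_force"],s["opening"],s["time"])
g=cv2.cvtColor(im,cv2.COLOR_RGB2GRAY)
c=np.array([474.7,321.]);u=proj("wrist",[[.51,.34,.047],[.6,.4,0]],s).astype(int);print(u,[g[y,x] for x,y in u])
# edge fit on the lid top, z=.047, at the expected pose
p=rect(g,s,c,-.1205,.047).astype(np.float32)
for n in("L","R","far","near"):
    q=[]
    for t in(np.arange(-60,80,3) if n in"LR" else np.arange(-50,51,3)):
        d=np.arange(-7,7.1,.5)+(60 if n in"LR" else 90)
        if n in("R","near"): d=-d
        v=p[np.round((80-d)*2).astype(int),int((t+110)*2)] if n in"LR" else p[int((80-t)*2),np.round((d+110)*2).astype(int)]
        gr=abs(np.diff(cv2.GaussianBlur(v.reshape(1,-1),(5,1),1)[0]));i=gr.argmax();q.append((t,(d[i]+d[i+1])/2,gr[i]))
    q=np.array(q);k=abs(q[:,1]-np.median(q[:,1]))<1.5;print(n,np.polyfit(q[k,0],q[k,1],1).round(4),k.sum(),len(q),q[k,2].mean().round(1))
E
```

```text
[0.41921355 0.32118696 0.1905851 ] [0.11324    0.00705812 0.11994487] 0.3508968469650054 23.6
[[287  94]
 [228  29]] [np.uint8(180), np.uint8(136)]
L [6.00000e-04 5.94015e+01] 44 47 5.7
R [ 4.00000e-03 -6.03926e+01] 47 47 5.0
far [-1.20000e-03  9.00435e+01] 34 34 6.8
near [ 1.80000e-03 -8.97406e+01] 25 34 5.2
```

The lid measures 119.8 × 179.8 mm at the seated height, so it is square and fully down, and the fingers are clear. I'm handing in.

```bash
python3 -c "
from plant import sign_off
print(sign_off())"
```

```text
the job is handed in; nothing more can be done
None
```

I found the warped lid (the one nearest the bottle), rocked its bent corner and held it down for over half a second. I then seated the sound lid square and fully down on the box, left the warped lid on the slab, and handed in at about 24 s; no pass or fail result came back.

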